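# Lock the access panel of the bench power unit

### The arm

A 7-joint arm with a two-finger parallel gripper is mounted at the origin on the work surface. World frame = base frame: x ahead of the robot, y to its left, z up, the work surface at z = 0. Lengths are in m, angles in rad, forces in N, time in s.
With the tool pointing down it reaches from about 0.425 to 0.875 m from the base axis. Payload 9.9 kg.
Tool frame: the origin (TCP) lies on the centre line of the jaws, within the pads' length; the fingertips stand manip.tips_ahead ahead of it and the grasp point (between the pads) lies 11 mm behind it (manip.tips_ahead is the distance from the TCP to the fingertips, in m); z points along the fingers, y is the direction in which the jaws open and shut (so a half turn about z gives the same grasp; the last joint's range is limited). The gripper opens to 85 mm and grips with 20 to 120 N. Pads are 22 mm wide; open, the fingers measure 114 mm over their backs; the gripper's body (76 mm by 85 mm) begins 54 mm behind the grasp point. The pads swing forward as they close: fully open they stand 13 mm farther back than shut.
Start: joints at [-1.42, 0.576, 0.025, 1.437, -0.015, 1.129, -0.057], TCP at [0.157, 0.656, 0.239] pointing down, gripper open.
Joint ranges: [-2.76, 2.76], [-0.34, 2.15], [-1.52, 1.57], [0.19, 2.46], [-1.09, 4.23], [0.17, 1.99], [-2.82, 2.82]. Speed limits (rad/s): [2.22, 2.22, 3.01, 3.01, 3.14, 3.14, 3.14].

### API

Orientations are given as a 3x3 rotation matrix whose columns are the frame's x, y, z axes.
In Python, from rig import manip gives the robot as it stands.
- The arm moves only by the tool servo_tool, never from a script. Its argument "steps" is a list of rows, each a list of 2 entries, a list of its own where there are three numbers: the shift along the tool's x, y, z as a fraction of full scale, then the turn, a rotation vector about the tool's x, y, z as a fraction of full scale. A call has 1 to 10 rows; each row is the pose to reach, as a shift and turn from the pose measured when the call began, along the tool's axes at that moment, turning the shorter way round; what a row does not reach only later rows make up. Full scale, the value 1, is 20 cm for a shift and 180 degrees for a turn. A row lasts 1/12 s, in which the tool goes at most 41.7 mm and 7.16 degrees, less where a joint would pass 70% of its speed; a pose out of reach is approached as far as the arm can. A call with a number of a shift or a turn outside -1 to 1 is refused whole. A call with a gripper value outside its range is refused whole. "hand" is the closure, from -1 (fully open) to 1 (shut), set as the call begins (left out, the last holds). The fingers move at their own pace and stop on an object; "squeeze" is the grip in N (left out, the last holds). Time passes only in rows, so rows that repeat a pose let the fingers close. It gives the time, the measured TCP pose, the force and the opening at its end, in the units of the state.
- manip.sense(): the state, without advancing time (a new reading comes with each control period).
- manip.snapshot(name): name is "side" or "top" or "wrist"; returns a dict with "pixels" (480x640x3 uint8, red, green, blue), "z_map" (480x640 float32, m along the optical axis (not along the pixel's ray), 0 where there is no reading), "fx", "fy", "cx", "cy" (pixels), "k1" (the pictures are not rectified: a ray, as slopes to the right and down, at radius r is drawn at 1 + k1 r^2 times it, then the intrinsics apply), "pose" (4x4, takes a point from camera to world coordinates). Camera axes: x right, y up, looking along -z (the intrinsics and any distortion apply to the point x, -y, -z); pixel columns grow to the right and rows downward; lengths in m; the calibration is good to about 2 mm. A picture is of the moment at which its call begins.
- manip.finish_job(): hands the job in, once; it reports no verdict.
The state is a dict: "t": time; "q": joint angles; "joint_velocities": joint speeds; "joint_torque": joint torques, N m; "position": TCP position; "tool_rot": TCP orientation; "ft_force": force on the tool from outside, world axes, zero at the start; "moment": the same for the moment, N m; "grip_width": opening from 0.0 (shut) to 1.0 (fully open).
Only numpy, scipy, OpenCV 4.12 (cv2) and the standard library are available. Lean on these libraries where they do the work, as an engineer would, in place of code of your own. Each camera call takes 0.05 s, during which the arm holds its last target. There are 200 camera calls.

### The job

The access panel on top of the red power unit is standing ajar on its springy seal. With the fingertips only, press it down shut and, while it is down, set a fingertip in the slot of its big black quarter-turn fastener and turn it fully clockwise until the panel stays locked shut, then let go and move clear. Pinch or lift nothing, do not pull the panel further open, and leave the things lying around and on the unit where they are.

Things in the scene. Friction and masses are not known exactly. Their poses are not given: they have to be found in the camera images.
- case: Red power unit, fixed to the bench: box 300 (its x, depth) x 280 (its y, width) x 141 mm high, dark front with display at its -x, towards the robot. Origin: centre of its underside, on the bench. The rear 98 mm of its top is fixed, the front is the hinged panel. Fastener axis, panel shut: case x -93, y 0. A hidden keeper inside the front wall takes the fastener's tongue.
- panel (a joint): Angle (rad) of the aluminium panel (0.45 kg, 280 mm wide). 0 = shut, flush, on its stop; positive = front edge raised. Starts ajar, 0.12 to 0.22. A springy seal pushes it up: shutting it takes up to 9 N downward at the fastener; let go unlocked, it springs up to about 0.2. Locked, it rests at 0.01 to 0.03.
- lock (a joint): Turn (rad) of the black fastener, clockwise from above, stop to stop: 0 = open (slot parallel to the unit's front edge), 1.57 = locked (slot from front edge to hinge). Starts 0 to 0.3. Friction 0.12 N m. Its tongue passes under the keeper freely with the panel within 3 mm of shut there; a few mm higher it jams or drags it down, higher still it swings above it (turn back to 0 to free it).
- lock_slot (a point): Centre of the slot's yellow floor, on the fastener's axis: z up, y along the slot, x across. Disc of 90 mm diameter; the slot crosses all of it, 34 mm wide, 70 long, open at the ends and top, between cheeks 14 mm high reaching 42 mm from the axis. Shut fingertips fit in it 15 to 30 mm off-centre and turn it by pushing on a wall. Floor 145 mm above the bench when the panel is shut.
- panel_edge (a point): Middle of the panel's front upper edge, on the top face of its 6 mm sheet. The hinge line lies 202 mm behind it, parallel to the front edge (case x +52, z 135 mm).
- wood_block: Loose wooden block 75 x 60 x 55 mm beside the unit, origin under its centre; leave it.
- tin: Loose open steel tin, 72 mm across, 85 high, beside the unit, origin under its centre; leave it.
- flux_jar: Loose small amber jar, 44 mm across, 50 high, standing on the fixed rear part of the unit's top, origin under its centre; leave it.
- meter: Loose yellow hand-held meter 75 x 140 x 40 mm lying on the bench, origin under its centre; leave it.
- screwdriver: Loose screwdriver, 180 mm long, orange handle, lying on the bench; leave it.
- battery_clip: Loose black holder with two brass cells, 60 x 50 x 28 mm, origin under its centre; leave it.
- wrench: Loose steel wrench 150 mm long lying on the bench; leave it.

How it is judged:
By the outcome, as a careful person would: the job done as asked, in the order asked, and still so for the second after the job is handed in, with the robot touching nothing.
It also fails if it takes over 38 s, if anything falls off the work surface, if the arm or the gripper's body presses on something with over 40 N, if the wrist force passes 120 N, or if a joint passes its speed limit or range.

## Working session

There is one attempt and no reset: what is moved stays moved. The work goes in short steps, Python scripts to look and compute and a tool call to move; the robot and the scene stay as the last step left them, time stands still between calls to the robot, and variables do not carry over. Pictures are saved under pics/ and viewed, about 8 in all and at most 12, crops included, and the job is handed in when it is done.

Besides the shell and the picture viewer there is one more tool, called by a JSON object that holds its "api" and its "payload". servo_tool: Moves the arm, as the interface text tells. Its arguments: {"type":"object","properties":{"steps":{"type":"array","items":{"type":"array"}},"hand":{"type":"number"},"squeeze":{"type":"number"}},"required":["steps"]}

```bash
mkdir -p pics; cat > h.py <<'E'
import numpy as np, cv2
from rig import manip
def snap(n,f):
    s=manip.snapshot(n); cv2.imwrite(f'pics/{f}.png',s['pixels'][:,:,::-1]); np.save(f'pics/{f}.npy',s,allow_pickle=True); return s
def load(f): return np.load(f'pics/{f}.npy',allow_pickle=True).item()
def pts(s):
    v,u=np.mgrid[0:480,0:640].astype(float)
    K=np.array([[s['fx'],0,s['cx']],[0,s['fy'],s['cy']],[0,0,1.]])
    p=np.stack([u.ravel(),v.ravel()],1)[:,None]
    r=cv2.undistortPoints(p,K,np.array([s['k1'],0,0,0.]))[:,0].reshape(480,640,2)
    z=s['z_map']; P=np.stack([r[...,0]*z,-r[...,1]*z,-z],-1)
    return P@s['pose'][:3,:3].T+s['pose'][:3,3]
def proj(s,X):
    c=(np.atleast_2d(X)-s['pose'][:3,3])@s['pose'][:3,:3]
    a=c[:,0]/-c[:,2]; b=-c[:,1]/-c[:,2]; k=1+s['k1']*(a*a+b*b)
    return np.stack([s['fx']*a*k+s['cx'],s['fy']*b*k+s['cy']],1)
E
python3 - <<'E'
from h import *
a=snap('top','top0'); b=snap('side','side0')
print(manip.tips_ahead); st=manip.sense(); print({k:np.round(v,3).tolist() for k,v in st.items()})
for s in(a,b): print(np.round(s['pose'],3).tolist(),s['fx'],s['k1'])
E
```

```text
0.008
{'t': 0.1, 'q': [-1.42, 0.576, 0.025, 1.438, -0.015, 1.129, -0.056], 'joint_velocities': [0.001, -0.003, 0.0, -0.003, 0.0, -0.001, 0.0], 'joint_torque': [0.007, -76.73, 2.258, -28.66, 0.016, 0.009, 0.0], 'position': [0.157, 0.656, 0.239], 'tool_rot': [[-0.973, 0.233, -0.0], [0.233, 0.973, -0.001], [-0.0, -0.001, -1.0]], 'ft_force': [0.698, 0.432, -0.005], 'moment': [0.009, -0.021, -0.018], 'grip_width': 0.997}
[[-0.021, 0.98, -0.199, 0.213], [-1.0, -0.021, 0.003, 0.005], [-0.002, 0.199, 0.98, 1.651], [0.0, 0.0, 0.0, 1.0]] 492.6454140151705 -0.002763811308781012
[[-0.967, 0.157, -0.199, 0.204], [-0.253, -0.637, 0.728, 1.159], [-0.012, 0.755, 0.656, 1.159], [0.0, 0.0, 0.0, 1.0]] 615.2973515569395 -0.07889539234902848
```

View pics/top0.png

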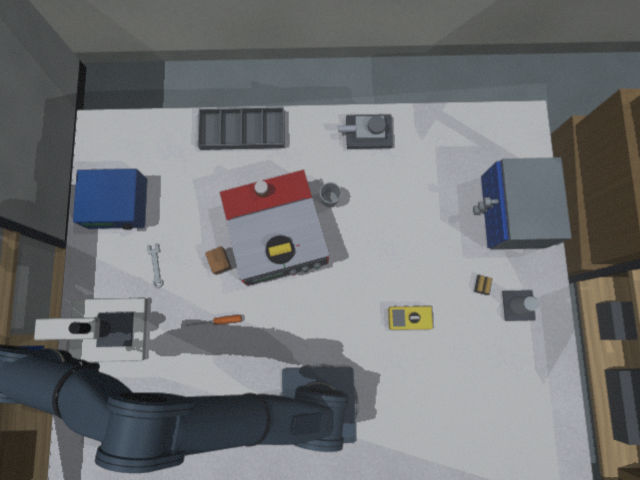

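View pics/side0.png

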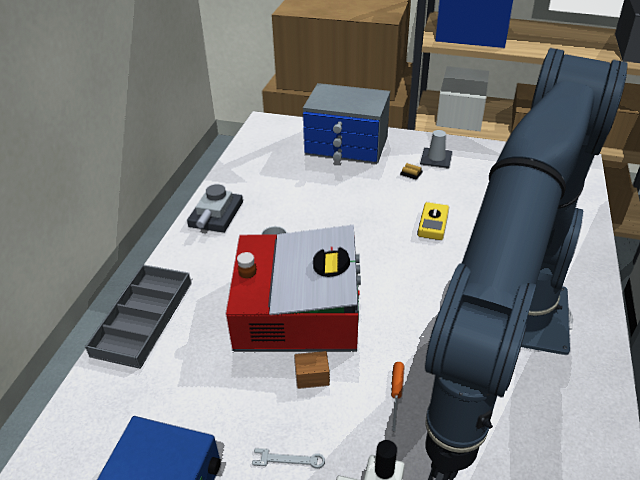

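The top view shows the unit, yawed, with the fastener at (280,250) and the jar at (261,187). The side view has the panel ajar and the yellow slot at (331,262). Next I'll measure the unit and the slot.

```bash
python3 - <<'E'
from h import *
for f,c in(('top0',(280,250)),('side0',(331,262))):
    s=load(f);P=pts(s);I=s['pixels'].astype(int);R,G,B=I[...,0],I[...,1],I[...,2]
    v,u=np.mgrid[0:480,0:640]
    near=np.hypot(u-c[0],v-c[1])<30
    Y=near&(R>140)&(G>120)&(B<90)
    p=P[Y];m=np.median(p,0);w=np.linalg.eigh(np.cov((p-m).T));print(f,'slot',Y.sum(),m.round(4),p.mean(0).round(4),'axis',w[1][:,2].round(3),'ext',np.ptp((p-m)@w[1],axis=0).round(3))
    D=near&(R<60)&(G<60)&(B<60)&(P[...,2]>.14);print(' disc',(np.percentile(P[D],[2,98],axis=0)).round(4).tolist())
    box=np.hypot(u-c[0],v-c[1])<130
    red=box&(R>130)&(G<60)&(B<60)&(abs(P[...,2]-.141)<.008)
    print(' red top',red.sum(),cv2.minAreaRect(P[red][:,:2].astype(np.float32)), P[red][:,2].mean().round(4)); 
    print(cv2.boxPoints(cv2.minAreaRect(P[red][:,:2].astype(np.float32))).round(3).tolist())
    g=box&(abs(R-B)<30)&(R>90)&(P[...,2]>.137)&(P[...,2]<.2)
    q=P[g];
    for _ in range(3):
        cc=q.mean(0);n=np.linalg.svd(q-cc,full_matrices=False)[2][2];n*=np.sign(n[2]);q=q[abs((q-cc)@n)<.004]
    print(' panel',len(q),cc.round(3),n.round(3),'tilt',np.arccos(n[2]).round(3),'dir',np.arctan2(-n[1],-n[0]).round(3))
    print(cv2.boxPoints(cv2.minAreaRect(q[:,:2].astype(np.float32))).round(3).tolist())
E
```

```text
top0 slot 158 [0.4766 0.1068 0.1677] [0.477  0.1075 0.1681] axis [-0.209  0.978 -0.024] ext [0.017 0.029 0.064]
 disc [[0.4349, 0.0669, 0.1644], [0.5126, 0.1461, 0.1909]]
 red top 1546 ((0.6600621342658997, 0.15510490536689758), (0.09226473420858383, 0.2716718018054962), 14.138126373291016) 0.1415
[[0.5820000171661377, 0.2759999930858612], [0.6489999890327454, 0.012000000104308128], [0.7379999756813049, 0.03500000014901161], [0.671999990940094, 0.2980000078678131]]
 panel 2596 [0.512 0.115 0.158] [0.113 0.03  0.993] tilt 0.117 dir -2.886
[[0.38600000739097595, 0.2290000021457672], [0.45500001311302185, -0.0430000014603138], [0.7440000176429749, 0.03099999949336052], [0.6740000247955322, 0.3019999861717224]]
side0 slot 227 [0.4767 0.1087 0.1687] [0.4768 0.1087 0.1686] axis [-0.227  0.974  0.01 ] ext [0.011 0.03  0.072]
 disc [[0.434, 0.0708, 0.1625], [0.516, 0.1509, 0.1904]]
 red top 2605 ((0.5623944401741028, 0.13206171989440918), (0.29626649618148804, 0.2809630036354065), 14.226997375488281) 0.1418
[[0.3840000033378601, 0.23199999332427979], [0.453000009059906, -0.04100000113248825], [0.7409999966621399, 0.03200000151991844], [0.6710000038146973, 0.3050000071525574]]
 panel 2952 [0.502 0.13  0.16 ] [0.119 0.031 0.992] tilt 0.123 dir -2.89
[[0.38199999928474426, 0.23100000619888306], [0.4569999873638153, -0.04699999839067459], [0.7250000238418579, 0.02500000037252903], [0.6499999761581421, 0.30300000309944153]]
```

{"api": "servo_tool", "payload": {"steps": [[[-0.12,-0.12,0],[0,0,0]],[[-0.25,-0.26,0],[0,0,0]],[[-0.4,-0.42,0],[0,0,0]],[[-0.55,-0.57,0],[0,0,0]],[[-0.7,-0.73,0],[0,0,0]],[[-0.85,-0.88,0],[0,0,0]],[[-1,-1,0],[0,0,0]],[[-1,-1,0],[0,0,0]],[[-1,-1,0],[0,0,0]]], "hand": 1, "squeeze": 20}}

```text
t: 0.85
position: [0.307, 0.4125, 0.239]
tool_rot: [[-0.971, 0.238, 0.0], [0.238, 0.971, -0.002], [-0.001, -0.002, -1.0]]
ft_force: [0.5, -0.1, 0.3]
grip_width: -0.0
```

{"api": "servo_tool", "payload": {"steps": [[[-0.15,-0.15,0],[0,0,-0.03]],[[-0.3,-0.3,0],[0,0,-0.06]],[[-0.45,-0.45,0],[0,0,-0.09]],[[-0.6,-0.6,0],[0,0,-0.12]],[[-0.75,-0.75,0],[0,0,-0.154]],[[-0.9,-0.9,0],[0,0,-0.154]],[[-1,-1,0],[0,0,-0.154]],[[-1,-1,0],[0,0,-0.154]],[[-1,-1,0],[0,0,-0.154]],[[-1,-1,0],[0,0,-0.154]]]}}

```text
t: 1.68
position: [0.4533, 0.1721, 0.2394]
tool_rot: [[-0.97, -0.242, -0.0], [-0.242, 0.97, -0.002], [0.001, -0.001, -1.0]]
ft_force: [-0.9, -0.1, 0.1]
grip_width: 0.001
```

```bash
python3 - <<'E'
from h import *
s=snap('wrist','w0');P=pts(s);I=s['pixels'].astype(int);R,G,B=I[...,0],I[...,1],I[...,2]
Y=(R>130)&(G>110)&(B<90)&(abs(P[...,2]-.167)<.015)
p=P[Y].astype(np.float32);print(Y.sum())
r=cv2.minAreaRect(p[:,:2]);print(r,cv2.boxPoints(r).round(4).tolist(),np.median(p,0))
D=(R<60)&(G<60)&(B<60)&(P[...,2]>.172)&(P[...,2]<.2)&(np.hypot(P[...,0]-.473,P[...,1]-.108)<.055)
print(D.sum(),cv2.minEnclosingCircle(P[D][:,:2].astype(np.float32)),P[D][:,2].mean())
E
```

```text
2717Traceback (most recent call last):
  File "<stdin>", line 5, in <module>
cv2.error: OpenCV(4.12.0) /io/opencv/modules/imgproc/src/convhull.cpp:143: error: (-215:Assertion failed) total >= 0 && (depth == CV_32F || depth == CV_32S) in function 'convexHull'
```

View pics/w0.png

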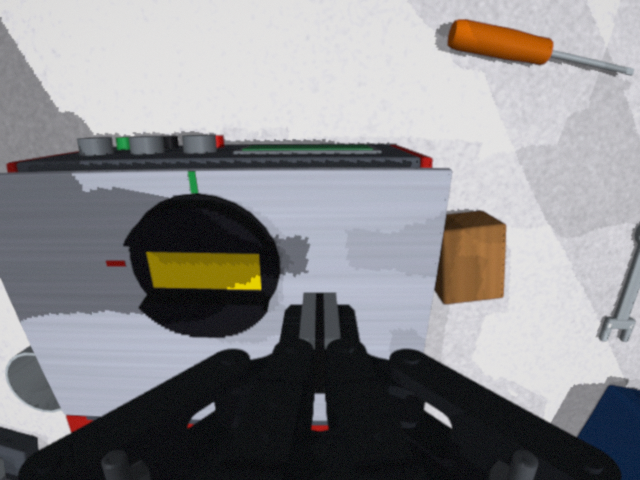

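The wrist view shows the slot at (205,271), nearly parallel to the front edge. The closed fingertips are at (320,300), to its left in the case frame.

```bash
python3 - <<'E'
from h import *
s=load('w0');P=pts(s);I=s['pixels'].astype(int);R,G,B=I[...,0],I[...,1],I[...,2]
Y=(R>130)&(G>110)&(B<90)&(abs(P[...,2]-.167)<.015)
p=np.ascontiguousarray(P[Y][:,:2],dtype=np.float32)
r=cv2.minAreaRect(p);print(r,cv2.boxPoints(r).round(4).tolist(),np.median(P[Y],0))
D=(R<60)&(G<60)&(B<60)&(P[...,2]>.17)&(P[...,2]<.2)&(np.hypot(P[...,0]-.473,P[...,1]-.108)<.055)
print(D.sum(),cv2.minEnclosingCircle(np.ascontiguousarray(P[D][:,:2],dtype=np.float32)),P[D][:,2].mean())
print(np.percentile(P[D],[1,99],axis=0).round(4))
print(proj(s,[[.470,.108,.168],[.467,.129,.168]]), s['pose'].round(3).tolist())
E
```

```text
((0.4812656342983246, 0.10888256132602692), (0.022022241726517677, 0.0671347826719284), 8.412152290344238) [[0.46549999713897705, 0.1404999941587448], [0.47530001401901245, 0.07410000264644623], [0.49709999561309814, 0.07729999721050262], [0.487199991941452, 0.1437000036239624]] [0.48155478 0.1096581  0.16593808]
10469 ((0.4757568836212158, 0.1073945164680481), 0.045096248388290405) 0.17974891277834398
[[0.4331 0.0714 0.1706]
 [0.517  0.146  0.1867]]
[[204.66085613 258.01080754]
 [240.84840869 261.57491513]] [[-0.242, -0.924, -0.297, 0.378], [0.97, -0.23, -0.073, 0.154], [-0.001, -0.306, 0.952, 0.373], [0.0, 0.0, 0.0, 1.0]]
```

{"api": "servo_tool", "payload": {"steps": [[[-0.01,-0.1,0],[0,0,0.015]],[[-0.034,-0.226,0],[0,0,0.032]],[[-0.034,-0.226,0],[0,0,0.032]],[[-0.034,-0.226,0.05],[0,0,0.032]],[[-0.034,-0.226,0.1],[0,0,0.032]],[[-0.034,-0.226,0.16],[0,0,0.032]],[[-0.034,-0.226,0.2],[0,0,0.032]],[[-0.034,-0.226,0.2],[0,0,0.032]]]}}

```text
t: 2.4
position: [0.4693, 0.1317, 0.198]
tool_rot: [[-0.989, -0.148, -0.003], [-0.148, 0.989, -0.002], [0.003, -0.002, -1.0]]
ft_force: [-0.0, -0.5, 0.3]
grip_width: -0.004
```

```bash
python3 - <<'E'
from h import *
s=snap('wrist','w1');print(manip.sense()['ft_force'],manip.sense()['position'])
cv2.imwrite('pics/w1b.png',s['pixels'][:,:,::-1])
E
```

```text
[0.79917495 1.52660892 0.23672675] [0.46976252 0.13147725 0.19885856]
```

View pics/w1b.png

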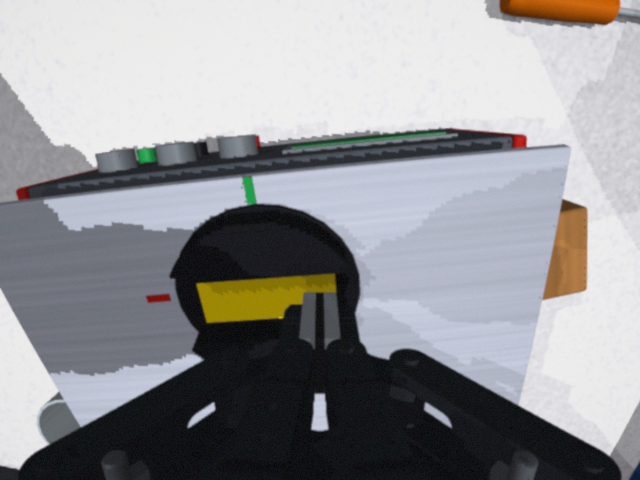

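{"api": "servo_tool", "payload": {"steps": [[[-0.006,-0.008,0.03],[0,0,0]],[[-0.006,-0.008,0.06],[0,0,0]],[[-0.006,-0.008,0.09],[0,0,0]],[[-0.006,-0.008,0.11],[0,0,0]],[[-0.006,-0.008,0.13],[0,0,0]],[[-0.006,-0.008,0.15],[0,0,0]],[[-0.006,-0.008,0.16],[0,0,0]],[[-0.006,-0.008,0.16],[0,0,0]]]}}

```text
t: 3.12
position: [0.4707, 0.1299, 0.1664]
tool_rot: [[-0.989, -0.147, -0.003], [-0.147, 0.989, -0.002], [0.003, -0.002, -1.0]]
ft_force: [-0.9, -0.7, 1.1]
grip_width: -0.001
```

{"api": "servo_tool", "payload": {"steps": [[[0,0,0.02],[0,0,0]],[[0,0,0.04],[0,0,0]],[[0,0,0.06],[0,0,0]],[[0,0,0.07],[0,0,0]],[[0,0,0.07],[0,0,0]]]}}

```text
t: 3.53
position: [0.4706, 0.1297, 0.153]
tool_rot: [[-0.989, -0.147, -0.003], [-0.147, 0.989, -0.002], [0.003, -0.002, -1.0]]
ft_force: [-4.4, -0.3, 9.3]
grip_width: 0.004
```

```bash
python3 - <<'E'
from h import *
s=snap('side','s1');print(manip.sense()['ft_force'],manip.sense()['position'])
c=s['pixels'][190:370,200:440,::-1];cv2.imwrite('pics/s1c.png',cv2.resize(c,None,fx=3,fy=3))
E
```

```text
[-4.76629501 -0.9288387  10.90473286] [0.47059831 0.12974779 0.15294966]
```

View pics/s1c.png

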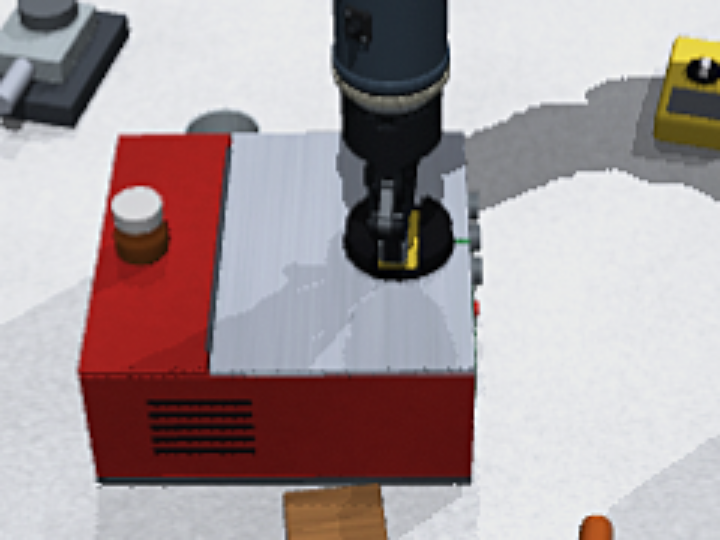

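Shut: the side view shows the panel flush with the case and the tips in the slot. Next I'll press slightly and turn.

```bash
cat > plan.py <<'E'
from h import *
import sys
from scipy.spatial.transform import Rotation as Ro
def plan(ths,lats,z,C=(.472,.108),R=.022):
    s=manip.sense();T=np.array(s['tool_rot']);p=np.array(s['position']);out=[]
    print(p.round(4),np.array(s['ft_force']).round(1),np.degrees(np.arctan2(T[1,1],T[0,1])).round(1))
    for th,l in zip(ths,lats):
        a=np.radians(th);u=np.array([np.cos(a),np.sin(a)]);w=np.array([u[1],-u[0]])
        q=np.r_[np.array(C)+R*u+l*w,z]
        M=np.stack([np.r_[-w,0],np.r_[u,0],[0,0,-1]],1)
        out.append([(T.T@(q-p)/.2).round(3).tolist(),(Ro.from_matrix(T.T@M).as_rotvec()/np.pi).round(3).tolist()])
    print(out)
E
python3 -c "
from plan import *
plan([98,98,96,92,88,83,78,73,68,63],[.002,.004,.005,.006,.006,.006,.006,.006,.006,.006],.1505)"
```

```text
[0.4706 0.1297 0.1529] [-4.8 -0.9 10.9] 98.5
[[[-0.002, 0.001, 0.012], [-0.001, -0.001, 0.003]], [[-0.012, 0.001, 0.012], [-0.001, -0.001, 0.003]], [[-0.021, 0.0, 0.012], [-0.001, -0.001, 0.014]], [[-0.033, -0.003, 0.012], [-0.001, -0.001, 0.036]], [[-0.04, -0.006, 0.012], [-0.001, -0.001, 0.058]], [[-0.049, -0.011, 0.012], [-0.001, -0.001, 0.086]], [[-0.058, -0.016, 0.012], [-0.001, -0.001, 0.114]], [[-0.065, -0.022, 0.012], [-0.001, -0.001, 0.141]], [[-0.073, -0.029, 0.012], [-0.001, -0.001, 0.169]], [[-0.079, -0.036, 0.012], [-0.001, -0.001, 0.197]]]
```

{"api": "servo_tool", "payload": {"steps": [[[-0.002,0.001,0.012],[0,0,0.003]],[[-0.012,0.001,0.012],[0,0,0.003]],[[-0.021,0,0.012],[0,0,0.014]],[[-0.033,-0.003,0.012],[0,0,0.036]],[[-0.04,-0.006,0.012],[0,0,0.058]]]}}

```text
t: 4.0
position: [0.479, 0.1295, 0.1526]
tool_rot: [[-0.999, 0.039, -0.001], [0.039, 0.999, -0.001], [0.001, -0.001, -1.0]]
ft_force: [-10.1, -3.0, 30.8]
grip_width: 0.003
```

```bash
python3 -c "
from plan import *
s=snap('wrist','w2')
plan([86,82,78,73,68,63,58,53,48,43],[.006]*10,.1505)"
```

```text
[0.4793 0.1294 0.1526] [-9.2 -3.1 31.4] 87.5
[[[-0.001, 0.001, 0.011], [-0.0, -0.0, 0.008]], [[-0.009, -0.002, 0.01], [-0.0, -0.0, 0.03]], [[-0.016, -0.005, 0.01], [-0.0, -0.0, 0.053]], [[-0.025, -0.01, 0.01], [-0.0, -0.0, 0.08]], [[-0.033, -0.015, 0.01], [-0.0, -0.0, 0.108]], [[-0.041, -0.021, 0.01], [-0.0, -0.0, 0.136]], [[-0.049, -0.028, 0.01], [-0.0, -0.0, 0.164]], [[-0.056, -0.035, 0.01], [-0.0, -0.0, 0.191]], [[-0.062, -0.043, 0.01], [-0.0, -0.0, 0.219]], [[-0.067, -0.051, 0.01], [-0.0, -0.0, 0.247]]]
```

View pics/w2.png

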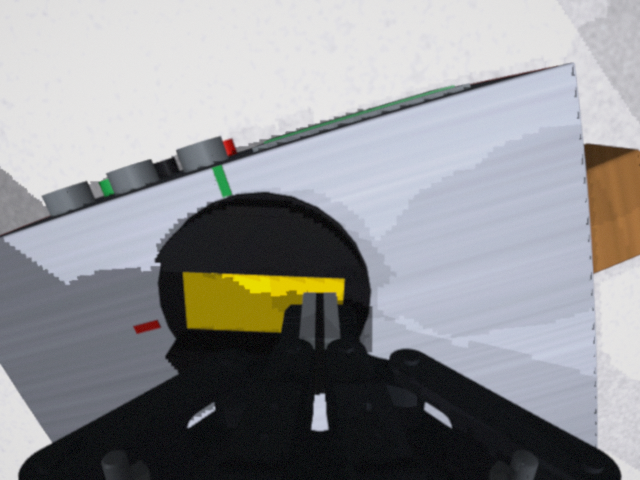

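The tip is in the slot, the fastener is following, and the panel is on its stop at 31 N. I'll keep turning.

{"api": "servo_tool", "payload": {"steps": [[[-0.001,0.001,0.009],[0,0,0.008]],[[-0.009,-0.002,0.009],[0,0,0.03]],[[-0.016,-0.005,0.009],[0,0,0.053]],[[-0.025,-0.01,0.009],[0,0,0.08]],[[-0.033,-0.015,0.009],[0,0,0.108]],[[-0.041,-0.021,0.009],[0,0,0.136]],[[-0.049,-0.028,0.009],[0,0,0.164]],[[-0.056,-0.035,0.009],[0,0,0.191]],[[-0.062,-0.043,0.009],[0,0,0.219]],[[-0.067,-0.051,0.009],[0,0,0.247]]]}}

```text
t: 4.88
position: [0.4931, 0.1186, 0.1527]
tool_rot: [[-0.679, 0.734, 0.001], [0.734, 0.679, 0.0], [-0.001, 0.001, -1.0]]
ft_force: [-7.0, -0.6, 25.9]
grip_width: 0.002
```

```bash
python3 -c "
from plan import *
plan([42,38,34,30,26,22,18,15,14,14],[.006]*8+[.007,.008],.1505)"
```

```text
[0.4931 0.1186 0.1527] [-7.  -0.6 25.9] 42.7
[[[0.001, -0.004, 0.011], [0.0, 0.0, 0.004]], [[-0.007, -0.006, 0.011], [0.0, 0.0, 0.026]], [[-0.014, -0.009, 0.011], [0.0, 0.0, 0.049]], [[-0.021, -0.013, 0.011], [0.0, 0.0, 0.071]], [[-0.028, -0.017, 0.011], [0.0, 0.0, 0.093]], [[-0.035, -0.021, 0.011], [0.0, 0.0, 0.115]], [[-0.041, -0.026, 0.011], [0.0, 0.0, 0.137]], [[-0.045, -0.03, 0.011], [0.0, 0.0, 0.154]], [[-0.051, -0.034, 0.011], [0.0, 0.0, 0.16]], [[-0.056, -0.036, 0.011], [0.0, 0.0, 0.16]]]
```

{"api": "servo_tool", "payload": {"steps": [[[0,-0.003,0.01],[0,0,0.004]],[[-0.007,-0.006,0.01],[0,0,0.026]],[[-0.014,-0.009,0.01],[0,0,0.049]],[[-0.021,-0.013,0.01],[0,0,0.071]],[[-0.028,-0.017,0.01],[0,0,0.093]],[[-0.035,-0.021,0.01],[0,0,0.115]],[[-0.041,-0.026,0.01],[0,0,0.137]],[[-0.045,-0.03,0.01],[0,0,0.154]],[[-0.051,-0.034,0.01],[0,0,0.16]],[[-0.056,-0.036,0.01],[0,0,0.16]]]}}

```text
t: 5.72
position: [0.4967, 0.1072, 0.1527]
tool_rot: [[-0.24, 0.971, 0.005], [0.971, 0.24, 0.004], [0.003, 0.005, -1.0]]
ft_force: [-7.5, 8.2, 27.7]
grip_width: 0.001
```

```bash
python3 -c "
from plan import *
s=snap('wrist','w3')
plan([14]*4,[.008,.010,.012,.012],.1505)"
```

```text
[0.4966 0.1072 0.1527] [-5.7  5.6 26.8] 14.0
[[[-0.007, -0.009, 0.011], [0.002, -0.001, -0.0]], [[-0.017, -0.009, 0.011], [0.002, -0.001, -0.0]], [[-0.027, -0.009, 0.011], [0.002, -0.001, -0.0]], [[-0.027, -0.009, 0.011], [0.002, -0.001, -0.0]]]
```

View pics/w3.png

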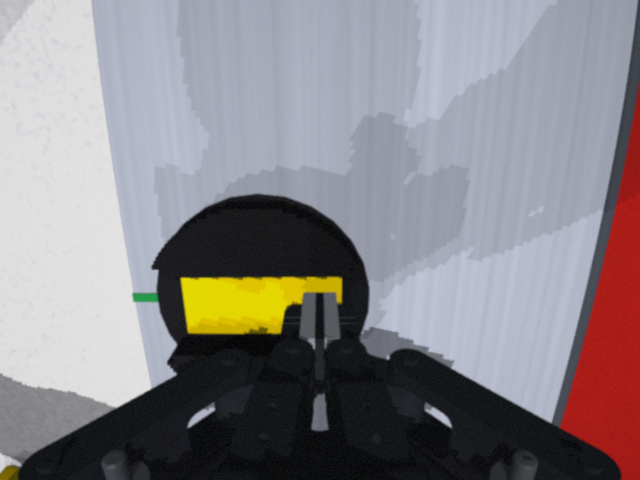

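The slot now points from the front edge (green mark at 145,297) to the hinge. I'll push against the end stop to make sure it's fully turned.

{"api": "servo_tool", "payload": {"steps": [[[-0.007,-0.005,0.009],[0,0,0]],[[-0.017,-0.008,0.009],[0,0,0]],[[-0.022,-0.008,0.009],[0,0,0]],[[-0.027,-0.008,0.009],[0,0,0]],[[-0.027,-0.008,0.009],[0,0,0]]]}}

```text
t: 6.18
position: [0.4968, 0.1065, 0.1527]
tool_rot: [[-0.245, 0.969, 0.006], [0.969, 0.245, 0.011], [0.009, 0.008, -1.0]]
ft_force: [-9.4, 15.9, 27.2]
grip_width: 0.003
```

It moved less than 1 mm under 16 N sideways, so it's at the stop. I'll ease off sideways and lift clear.

{"api": "servo_tool", "payload": {"steps": [[[0.01,0,0],[0,0,0]],[[0.022,0,-0.005],[0,0,0]],[[0.022,0,-0.03],[0,0,0]],[[0.022,0,-0.08],[0,0,0]],[[0.022,0,-0.18],[0,0,0]],[[0.022,0,-0.32],[0,0,0]],[[0.022,0,-0.45],[0,0,0]],[[0.022,0,-0.45],[0,0,0]],[[0.022,0,-0.45],[0,0,0]]]}}

```text
t: 6.93
position: [0.4961, 0.1097, 0.2444]
tool_rot: [[-0.245, 0.969, 0.009], [0.969, 0.245, 0.012], [0.009, 0.012, -1.0]]
ft_force: [-0.4, -0.4, -0.4]
grip_width: 0.002
```

```bash
python3 - <<'E'
from h import *
st=manip.sense();print(st['t'],st['position'],st['ft_force'])
s=snap('wrist','w4');a=snap('side','s4')
for s in(s,a):
    P=pts(s);I=s['pixels'].astype(int);R,G,B=I[...,0],I[...,1],I[...,2]
    Y=(R>130)&(G>110)&(B<90)&(abs(P[...,2]-.147)<.012)&(np.hypot(P[...,0]-.472,P[...,1]-.108)<.05)
    p=np.ascontiguousarray(P[Y][:,:2],dtype=np.float32);print(Y.sum(),np.median(P[Y],0).round(4))
    if len(p): c=np.linalg.eigh(np.cov(p.T))[1][:,1];print('slot deg',np.degrees(np.arctan2(c[1],c[0])),cv2.minAreaRect(p))
    x=(P[...,:2]-[.560,.1307])@np.array([[.9694,-.2453],[.2453,.9694]])
    g=(abs(R-B)<40)&(R>90)&(P[...,2]>.13)&(P[...,2]<.2)&(x[...,0]<.03)&(x[...,0]>-.145)&(abs(x[...,1])<.135)&(np.hypot(x[...,0]+.093,x[...,1])>.05)
    A=np.c_[x[g],np.ones(g.sum())];h=P[g][:,2];k=abs(h-np.median(h))<.012
    f=np.linalg.lstsq(A[k],h[k],rcond=None)[0];print('panel fit',k.sum(),f.round(4),'z at front',f@[-.15,0,1])
cv2.imwrite('pics/end.png',np.vstack([load('w4')['pixels'][60:360,:,::-1],a['pixels'][150:450,:,::-1]]))
E
```

```text
6.9333 [0.49606625 0.10969286 0.24439741] [-0.35692822 -0.35698837 -0.42857499]
4196 [0.4734 0.1064 0.1476]
slot deg -165.4950890381145 ((0.47345995903015137, 0.10599195957183838), (0.06633694469928741, 0.028146106749773026), 14.105681419372559)
panel fit 72215 [-0.0209  0.0007  0.1412] z at front 0.1443772082071849
129 [0.4741 0.1004 0.1496]
slot deg -166.06062948656174 ((0.47481217980384827, 0.09902824461460114), (0.06527259945869446, 0.023684967309236526), 16.010879516601562)
panel fit 4378 [-0.0224 -0.0009  0.1432] z at front 0.14656300201000175
```

View pics/end.png

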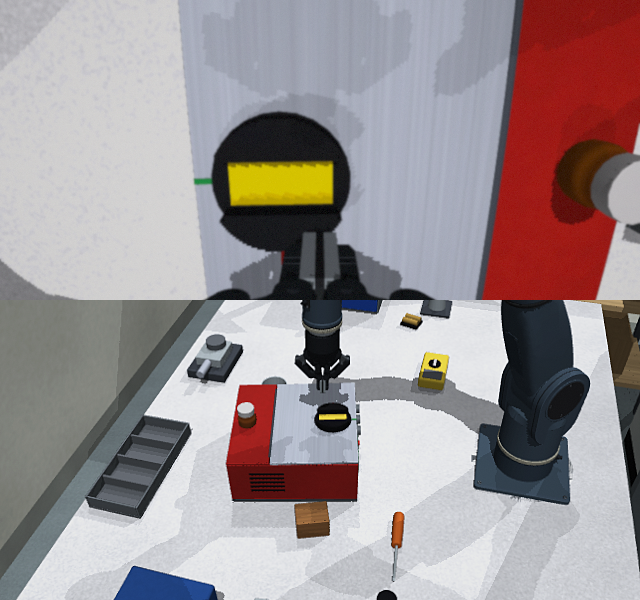

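The panel holds at about 0.021 rad with the arm clear. The slot reads 14.1–14.5° from the wrist camera against a case yaw of 14.2°, so it's locked. The loose things are where they were. Handing in.

```bash
python3 -c "
from rig import manip
print(manip.finish_job())"
```

```text
the job is handed in; nothing more can be done
None
```

The panel is shut and locked, and the job is handed in at about 7 s of the 38 s allowed. With the gripper shut, I pressed the panel onto its stop with the fingertips in the slot (the last reading before turning was about 31 N). I then turned the fastener clockwise until it would not move further under about 16 N sideways, and lifted clear.

**Last checks, with the arm about 9 cm above and touching nothing:**
- **Panel:** it stays down at about 0.021 rad from the wrist camera and 0.022 from the side camera, inside the locked range of 0.01–0.03.
- **Fastener:** the slot reads 14.1–14.5° from the wrist camera, against a unit yaw of 14.2°, so it is in line with the green mark and fully turned.
- **Loose things:** the jar, block, screwdriver, meter and battery clip look unmoved in the last pictures. The tin shows only partly, and the wrench was outside the last crop. The arm's path stayed well above both.

**Disagreement:** the side camera put the slot's centre about 6 mm off from the wrist camera. It saw only a thin, partly hidden strip (129 pixels), so I relied on the wrist view.

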